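Put the vacuum gauge away in its drawer

TASK

Put away the vacuum gauge head that is lying on the bench: pull open the top drawer of the grey drawer cabinet, lay the gauge flat in the empty bay beside the gauge that is already in there, setting it down softly rather than dropping it, and then ease the drawer fully shut without slamming it. Leave the tee, the round blank flange and the spanner on the bench where they are.

Things in the scene. Friction and masses are not known exactly. Their poses are not given: they have to be found in the camera images.
- cabinet: bench-top steel cabinet with three drawers one above the other, light grey shell, fixed; 300 wide (its y), 360 deep (its x), 238 mm high. Origin: centre of its underside. Its -x axis points out of the front, the way the drawers come out; z up. Its top is bare but for a 6 mm mat on the rear half
- top_drawer (a joint): slide of the top drawer in m: 0 fully shut, grows as the drawer is pulled out along the cabinet's -x, stop at 0.22. May start up to 20 mm ajar. Runs on ball slides, stays where it is left, no catch and no spring; needs about 2 to 5 N to move. The drawer weighs 1.5 kg
- handle (a point): middle of the bar of the top drawer's bow handle; moves with the drawer, axes as the cabinet's. Steel bar 10 mm thick, 120 mm long along the cabinet's y, level, with a 10 mm leg to the drawer front at each end. Bar centre 42 mm in front of the drawer front (37 mm clear gap behind the bar), 27 mm below the cabinet's top. The next handle is 74 mm lower
- bay (a point): on the floor of the top drawer's empty bay (cabinet's -y side), on its middle line, 100 mm behind the inside of the drawer front, 119 mm behind its outside; moves with the drawer, axes as the cabinet's. A wall splits the drawer lengthwise into two open bays 121 wide (y), 318 long (x). Walls rise 45, drawer front 63, the cabinet's opening 64 mm above the bay floor
- gauge: the loose vacuum gauge head on the bench, lying on its side: grey box housing 76 long (x) x 44 x 44 mm, with a round steel stub 26 mm thick ending in a 40 mm flange on its +x end and a small black cable socket on its -x end. Reaches 78 mm to +x and 52 mm to -x from the origin. Origin: under the centre of the housing, on the bench; z up. About 0.3 kg; grip it across the housing (44 mm)
- gauge_mid (a point): centre of the gauge's housing, 22 mm above its origin, same axes
- spare_gauge: an identical gauge head, lying loose in the other bay (cabinet's +y side) of the top drawer, out of sight while the drawer is shut; same origin and axes as the gauge. It stays there and rides with the drawer
- tee: bystander on the bench: steel vacuum pipe tee, 100 mm long along x, side branch 50 mm to +y, flanges 40 mm in diameter, 27 mm tube. Origin under the crossing
- blank: bystander on the bench: round steel blank flange, 70 mm in diameter, 13 mm thick, lying flat. Origin: centre of its underside
- spanner: bystander on the bench: open-ended steel spanner 170 mm long, lying flat along its x. Origin: centre of its underside
Not all that is in view belongs to the job. What is shaped like the gauge but pink is not meant.

How it is judged:
By the outcome, as a careful person would: the job done as asked, in the order asked, and still so for the second after the job is handed in, with the robot touching nothing.
It also fails if it takes over 72 s, if anything falls off the work surface, if the arm or the gripper's body presses on something with over 40 N, if the wrist force passes 120 N, or if a joint passes its speed limit or range.

ROBOT

A 6-joint arm with a two-finger parallel gripper is mounted at the origin on the work surface. World frame = base frame: x ahead of the robot, y to its left, z up, the work surface at z = 0. Lengths are in m, angles in rad, forces in N, time in s.
With the tool pointing down it reaches from about 0.35 to 0.975 m from the base axis. Payload 4.9 kg.
Tool frame: the origin (TCP) lies midway between the tips of the shut fingers; the grasp point (between the pads) lies 19 mm behind it; z points along the fingers, y is the line along which they close (so a half turn about z gives the same grasp; the last joint's range is limited). The gripper opens to 85 mm and grips with 20 to 120 N. Pads are 22 mm wide; open, the fingers measure 114 mm over their backs; the gripper's body (76 mm by 85 mm) begins 54 mm behind the grasp point. The pads swing forward as they close: fully open they stand 13 mm farther back than shut.
Start: joints at [-1.423, 0.053, 1.613, -0, 1.476, -0.119], TCP at [0.165, -0.603, 0.231] pointing down, gripper open.
Joint ranges: [-3.01, 3.01], [-1.01, 2.22], [0.06, 2.58], [-1.02, 4.17], [0.09, 2.62], [-3.14, 3.14]. Speed limits (rad/s): [2.57, 2.57, 3.14, 3.14, 3.14, 3.14].

INTERFACE

Orientations are given as a unit quaternion [w, x, y, z].
In Python, from plant import state, grab_frame, job_done, cut_out, place_of gives the robot as it stands.
- The arm moves only by the tool jog_arm, never from a script. Its argument "motion" is text: rows parted by semicolons, each of 7 numbers parted by spaces: the opening in per cent of the stroke, from 0 (shut) to 100 (fully open), then the shift along the tool's x, y, z as a fraction of full scale, then the turn, a rotation vector about the tool's x, y, z as a fraction of full scale. A call has exactly 5 rows; each row is the pose to reach, as a shift and turn from the pose commanded when the call began, along the tool's axes at that moment; what a row does not reach only later rows make up. Full scale, the value 1, is 50 cm for a shift and 1.5 rad for a turn. A row lasts 1/8 s, in which the tool goes at most 62.5 mm and 10.7 degrees, less where a joint would pass 70% of its speed; a pose out of reach is approached as far as the arm can. A call with a number of a shift or a turn outside -1 to 1 is refused whole. A call with a gripper value outside its range is refused whole. The fingers move at their own pace and stop on an object; the grip force is fixed at half the most. Time passes only in rows, so rows that repeat a pose let the fingers close, or fill a call up. It gives the time, the measured TCP pose, the force, the opening and the grip force at its end, in the units of the state.
- state(): the state, without advancing time (a new reading comes with each control period).
- grab_frame(name): name is "scene" or "top" or "wrist"; returns a dict with "color" (400x640x3 uint8, red, green, blue), "range_z" (400x640 float32, m along the optical axis (not along the pixel's ray), 0 where there is no reading), "intrinsics" (3x3 intrinsics, pixels), "world_from_camera" (4x4, takes a point from camera to world coordinates). Camera axes: x right, y up, looking along -z (the intrinsics and any distortion apply to the point x, -y, -z); pixel columns grow to the right and rows downward; lengths in m; the calibration is good to about 2 mm. A picture is of the moment at which its call begins.
- job_done(): hands the job in; it is judged then, once.
Trained networks look in the newest picture that a camera, given by its name, has taken for a name from the list of things; names that differ only in an ending like _2 or _b are one class to them, and where a whole thing is asked for, a point or a joint stands for the part that bears it (a point fixed in the world has none). Each returns a list of dicts, best first, with "p" (0 to 1); they miss things now and then, are a little off and sometimes report something else, mostly with a low value. They report only what shows in the picture. A call takes as long as a camera call. They do not tell look-alikes from the thing itself.
- cut_out(camera, thing): "pixels" (400x640 bool, what is visible of it).
- place_of(camera, thing): "at" ([x, y, z] in m, in world coordinates, good to about 4 mm: a listed point, or the origin of a listed thing).
The state is a dict: "time": time; "joint_pos": joint angles; "joint_vel": joint speeds; "joint_efforts": joint torques, N m; "tool_pos": TCP position; "tool_rot": TCP orientation; "contact_force": force on the tool from outside, world axes, zero at the start; "ft_torque": the same for the moment, N m; "gripper_width": opening from 0.0 (shut) to 1.0 (fully open); "grasp_force": force on a finger pad.
Only numpy, scipy, OpenCV 4.12 (cv2) and the standard library are available. Lean on these libraries where they do the work, as an engineer would, in place of code of your own. Each camera call takes 0.05 s, during which the arm holds its last target. There are 200 camera calls.

## Working session

There is one attempt and no reset: what is moved stays moved. The work goes in short steps, Python scripts to look and compute and a tool call to move; the robot and the scene stay as the last step left them, time stands still between calls to the robot, and variables do not carry over. Pictures are saved under pics/ and viewed, at most 10 in all, crops included, and the job is handed in when it is done.

Besides the shell and the picture viewer there is one more tool, called as name(argument=value, ...) on one line, values as JSON. jog_arm: Moves the arm, as the interface text tells. Shift numbers are shares of 50 cm and turn numbers shares of 1.5 rad, none past 1 either way. Its arguments: {"type":"object","properties":{"motion":{"type":"string"}},"required":["motion"]}

```bash
mkdir -p pics; ls; cat > h.py <<'E'
import numpy as np, cv2
from plant import state, grab_frame, job_done, cut_out, place_of
from scipy.spatial.transform import Rotation as R
def cloud(f):
    d=f["range_z"];K=f["intrinsics"];v,u=np.mgrid[:400,:640]
    P=np.stack([(u-K[0,2])/K[0,0]*d,-(v-K[1,2])/K[1,1]*d,-d],-1)
    T=f["world_from_camera"];W=P@T[:3,:3].T+T[:3,3];W[d<=0]=np.nan
    return W
def rot():
    q=state()["tool_rot"];return R.from_quat([q[1],q[2],q[3],q[0]])
E
python3 - <<'E'
from h import *
ims=[]
for c in("scene","top"):
    f=grab_frame(c);ims.append(f["color"]);np.savez(f"{c}.npz",**f)
    for t in("cabinet","handle","gauge","gauge_mid","tee","blank","spanner","bay"):
        print(c,t,[(round(float(r["p"]),2),np.round(r["at"],3).tolist()) for r in place_of(c,t)][:3])
for c,i in zip("st",ims): cv2.imwrite(f"pics/{c}1.png",i[:,:,::-1])
print(state())
E
```

```text
pics
scene cabinet []
scene handle [(0.8, [0.6, -0.25, 0.215])]
scene gauge [(0.9, [0.398, 0.3, 0.0]), (0.74, [0.533, 0.313, -0.001]), (0.63, [0.534, 0.507, -0.001])]
scene gauge_mid [(0.79, [0.68, 0.352, 0.019]), (0.76, [0.531, 0.509, 0.023]), (0.66, [0.397, 0.298, 0.021])]
scene tee [(0.91, [0.459, 0.118, 0.008]), (0.19, [0.527, 0.314, 0.025])]
scene blank [(0.59, [0.638, 0.122, -0.002])]
scene spanner [(0.87, [0.768, 0.074, 0.004])]
scene bay [(0.8, [0.555, -0.417, 0.166])]
top cabinet []
top handle [(0.68, [0.595, -0.251, 0.213])]
top gauge [(0.68, [0.531, 0.312, -0.0]), (0.66, [0.396, 0.293, -0.001]), (0.64, [0.677, 0.353, 0.004])]
top gauge_mid [(0.97, [0.536, 0.516, 0.022]), (0.93, [0.681, 0.348, 0.022]), (0.74, [0.534, 0.311, 0.023])]
top tee [(0.63, [0.459, 0.119, 0.001])]
top blank [(0.6, [0.638, 0.12, 0.002])]
top spanner [(0.83, [0.771, 0.079, 0.002])]
top bay []
{'time': 0.9, 'joint_pos': array([-1.42299766e+00,  5.26688407e-02,  1.61291560e+00,  1.30386359e-05,
        1.47602241e+00, -1.18993603e-01]), 'joint_vel': array([ 0.00027267, -0.00068087, -0.00072603,  0.00182162, -0.00132917,
        0.00092231]), 'joint_efforts': array([ 1.04849652e-03, -3.93681192e+01, -3.70469856e+01, -4.62949640e-05,
        3.39271173e-04,  1.24747924e-06]), 'tool_pos': array([ 0.16477727, -0.60285539,  0.23131358]), 'tool_rot': array([-7.19290352e-06,  9.91116004e-01,  1.33000253e-01,  6.38712692e-06]), 'contact_force': array([-0.05848274,  0.37451885, -0.15260549]), 'ft_torque': array([-0.04914761,  0.01069145,  0.02143612]), 'grasp_force': 0.0, 'gripper_width': 1.0001210477785938}
```

View pics/s1.png

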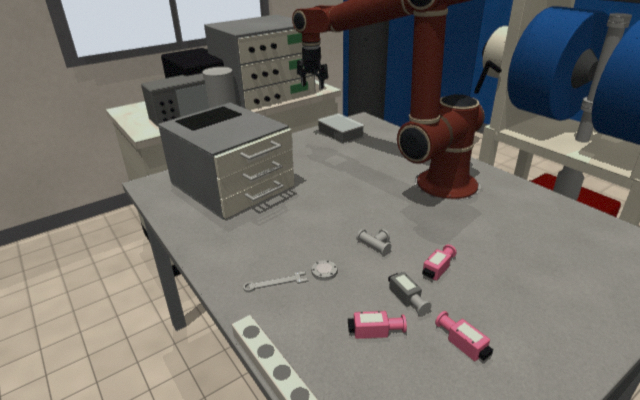

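View pics/t1.png

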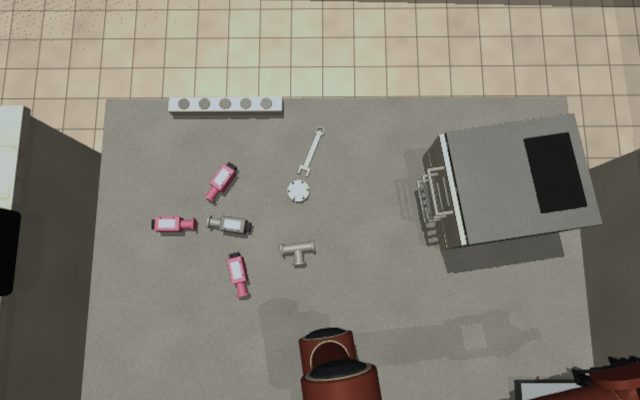

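The scene shows the cabinet front facing world +y. The grey gauge is at top (230,225), flange to the left (+y), with pink look-alikes around it. The handle is at top (433,195). Next I'll measure yaws and exact points.

```bash
python3 - <<'E'
from h import *
for c in("top","scene"):
    f=dict(np.load(f"{c}.npz"));W=cloud(f);C=f["color"].astype(int)
    # gauge: grey points near
    m=(np.hypot(W[...,0]-.533,W[...,1]-.325)<.1)&(W[...,2]>.012)&(W[...,2]<.06)&(C[...,0]-C[...,1]<40)
    n,l,st,_=cv2.connectedComponentsWithStats(m.astype(np.uint8)); k=1+np.argmax(st[1:,4]); P=W[l==k]
    r=cv2.minAreaRect(P[:,:2].astype(np.float32)); print(c,"gauge",len(P),np.round(r[0],3),np.round(r[1],3),r[2],"topz",np.percentile(P[:,2],95),np.round(P[:,:2].min(0),3),np.round(P[:,:2].max(0),3))
    H=P[P[:,2]>.038]; r=cv2.minAreaRect(H[:,:2].astype(np.float32)); print(" housing",len(H),np.round(r[0],3),np.round(r[1],3),r[2])
    # cabinet top
    T=W[(abs(W[...,2]-.24)<.008)&(W[...,1]<-.2)&(W[...,0]>.35)]; 
    r=cv2.minAreaRect(T[:,:2].astype(np.float32)); print(" cab",len(T),np.round(r[0],3),np.round(r[1],3),r[2],np.median(T[:,2])); print(np.round(cv2.boxPoints(r),3).tolist())
    B=W[(abs(W[...,2]-.213)<.012)&(abs(W[...,0]-.6)<.1)&(abs(W[...,1]+.25)<.06)]
    print(" bar",len(B)); 
    if len(B)>5:
        r=cv2.minAreaRect(B[:,:2].astype(np.float32));print(np.round(r[0],3),np.round(r[1],3),r[2])
E
```

```text
top gauge 578 [0.532 0.328] [0.132 0.045] 82.3392562866211 topz 0.0476591110960516 [0.504 0.262] [0.56  0.395]
 housing 376 [0.533 0.334] [0.115 0.044] 81.88259887695312
 cab 15106 [ 0.628 -0.469] [0.301 0.365] 8.559057235717773 0.23869804560088514
[[0.4519999921321869, -0.3109999895095825], [0.5070000290870667, -0.6710000038146973], [0.8040000200271606, -0.6269999742507935], [0.75, -0.26600000262260437]]
 bar 510
[ 0.598 -0.276] [0.2   0.067] 8.678694725036621
scene gauge 880 [0.535 0.326] [0.134 0.048] 81.94966888427734 topz 0.04710298396343573 [0.509 0.259] [0.564 0.394]
 housing 450 [0.536 0.335] [0.117 0.047] 82.84896850585938
 cab 4375 [ 0.771 -1.109] [1.688 0.839] 89.93020629882812 0.23966055829216804
[[0.3499999940395355, -1.9529999494552612], [1.1890000104904175, -1.9539999961853027], [1.1920000314712524, -0.26600000262260437], [0.35199999809265137, -0.26499998569488525]]
 bar 504
[ 0.596 -0.268] [0.201 0.059] 8.566139221191406
```

```bash
cat >> h.py <<'E'
def go(x,y,z,yaw,cur=None):
    """fractions from current (or given) pose to TCP x,y,z with tool down and tool-x at yaw deg"""
    s=state(); p,r=(s["tool_pos"],rot()) if cur is None else (np.array(cur[:3]),down(cur[3]))
    d=r.inv().apply(np.array([x,y,z])-p)/.5; t=(r.inv()*down(yaw)).as_rotvec()/1.5
    print("to",x,y,z,yaw,":",np.round(d,3),np.round(t,3))
def down(yaw): return R.from_euler("z",yaw,degrees=True)*R.from_euler("x",180,degrees=True)
E
python3 - <<'E'
from h import *
s=state();print(rot().as_euler("xyz",degrees=True))
go(.165,-.56,.34,15.3);go(.30,-.37,.35,8.6)
go(.597,-.235,.33,8.6,(.30,-.37,.35,8.6))
E
```

```text
[-1.79999280e+02 -8.35033469e-04  1.52860002e+01]
to 0.165 -0.56 0.34 15.3 : [ 0.023 -0.083 -0.217] [-0. -0. -0.]
to 0.3 -0.37 0.35 8.6 : [ 0.384 -0.378 -0.237] [-0.    -0.     0.078]
to 0.597 -0.235 0.33 8.6 : [ 0.628 -0.178  0.04 ] [0. 0. 0.]
```

jog_arm(motion="100 0.02 -0.08 -0.22 0 0 0; 100 0.1 -0.15 -0.237 0 0 0.04; 100 0.22 -0.25 -0.237 0 0 0.078; 100 0.3 -0.32 -0.237 0 0 0.078; 100 0.384 -0.378 -0.237 0 0 0.078")

```text
time: 1.52
tool_pos: [0.2898, -0.3828, 0.3502]
tool_rot: [0.001, 0.997, 0.074, 0.001]
contact_force: [0.9, 0.1, -0.2]
gripper_width: 0.998
grasp_force: 0.0
```

jog_arm(motion="35 0.125 -0.035 0.01 0 0 0; 35 0.25 -0.07 0.02 0 0 0; 35 0.37 -0.105 0.03 0 0 0; 35 0.49 -0.14 0.04 0 0 0; 35 0.628 -0.178 0.04 0 0 0")

```text
time: 2.15
tool_pos: [0.5745, -0.2542, 0.3289]
tool_rot: [0.0, 0.997, 0.075, -0.0]
contact_force: [0.2, -0.5, 1.4]
gripper_width: 0.35
grasp_force: 0.0
```

```bash
python3 - <<'E'
from h import *
s=state();print(s["time"],s["tool_pos"],rot().as_euler("xyz",degrees=True),s["gripper_width"])
f=grab_frame("wrist");W=cloud(f);cv2.imwrite("pics/w1.png",f["color"][:,:,::-1])
for t in("handle",): print([(round(float(r["p"]),2),np.round(r["at"],4).tolist()) for r in place_of("wrist",t)][:3])
c,sn=np.cos(np.radians(8.6)),np.sin(np.radians(8.6))
o=W-np.array([.601,-.2885,0]);u=o[...,0]*c+o[...,1]*sn; n=-o[...,0]*sn+o[...,1]*c
m=(n>.01)&(n<.09)&(abs(u)<.09)&(W[...,2]>.195)&(W[...,2]<.235)
P=W[m];r=cv2.minAreaRect(P[:,:2].astype(np.float32));print(len(P),r)
h,e=np.histogram(n[m],np.arange(.01,.09,.004));print(dict(zip(np.round(e,3),h)))
b=m&(n>.03)&(n<.08);print("u",np.percentile(u[b],[1,50,99]),"z",np.percentile(W[b][:,2],[5,50,95]),"n",np.percentile(n[m&(abs(u)<.04)],[2,50,98]))
E
```

```text
2.15 [ 0.57453651 -0.25415265  0.32893156] [1.79999127e+02 2.31439820e-02 8.59868157e+00] 0.3497326863339859
[(0.95, [0.5945, -0.2503, 0.208])]
2554 ((0.5987260937690735, -0.26042863726615906), (0.12813305854797363, 0.0358462817966938), 8.428067207336426)
{np.float64(0.01): np.int64(109), np.float64(0.014): np.int64(120), np.float64(0.018): np.int64(115), np.float64(0.022): np.int64(123), np.float64(0.026): np.int64(109), np.float64(0.03): np.int64(120), np.float64(0.034): np.int64(380), np.float64(0.038): np.int64(757), np.float64(0.042): np.int64(708), np.float64(0.046): np.int64(13), np.float64(0.05): np.int64(0), np.float64(0.054): np.int64(0), np.float64(0.058): np.int64(0), np.float64(0.062): np.int64(0), np.float64(0.066): np.int64(0), np.float64(0.07): np.int64(0), np.float64(0.074): np.int64(0), np.float64(0.078): np.int64(0), np.float64(0.082): np.int64(0)}
u [-0.06034639  0.00915796  0.06518799] z [0.21146479 0.21435713 0.21589405] n [0.03645321 0.04077348 0.04591174]
```

```bash
python3 - <<'E'
from h import *
s=state();print(s["time"],s["tool_pos"])
go(.597,-.248,.28,8.6)
E
```

```text
2.25 [ 0.5765551  -0.25223644  0.32738425]
to 0.597 -0.248 0.28 8.6 : [ 0.042 -0.002  0.095] [-0.002  0.     0.004]
```

jog_arm(motion="35 0.02 0 0.04 0 0 0; 35 0.042 -0.002 0.095 0 0 0; 35 0.042 -0.002 0.095 0 0 0; 35 0.042 -0.002 0.095 0 0 0; 35 0.042 -0.002 0.095 0 0 0")

```text
time: 2.88
tool_pos: [0.5935, -0.2521, 0.2837]
tool_rot: [0.001, 0.997, 0.074, 0.001]
contact_force: [-0.5, 0.2, 0.2]
gripper_width: 0.35
grasp_force: 0.0
```

```bash
python3 - <<'E'
from h import *
s=state();print(s["tool_pos"],rot().as_euler("xyz",degrees=True))
go(.597,-.248,.193,8.6)
E
```

```text
[ 0.59350886 -0.25208613  0.28366721] [ 1.79899614e+02 -1.18483121e-01  8.53145326e+00]
to 0.597 -0.248 0.193 8.6 : [ 0.008 -0.007  0.181] [ 0.001 -0.001 -0.001]
```

jog_arm(motion="35 0.006 -0.006 0.05 0 0 0; 35 0.006 -0.006 0.1 0 0 0; 35 0.006 -0.006 0.15 0 0 0; 35 0.006 -0.006 0.175 0 0 0; 35 0.006 -0.006 0.178 0 0 0")

```text
time: 3.5
tool_pos: [0.5958, -0.248, 0.1927]
tool_rot: [-0.0, 0.997, 0.075, -0.0]
contact_force: [-0.2, 0.1, 0.1]
gripper_width: 0.349
grasp_force: 0.0
```

jog_arm(motion="20 0 0 0 0 0 0; 10 0 0 0 0 0 0; 0 0 0 0 0 0 0; 0 0 0 0 0 0 0; 0 0 0 0 0 0 0")

```text
time: 4.12
tool_pos: [0.5968, -0.2484, 0.1947]
tool_rot: [0.001, 0.997, 0.075, 0.001]
contact_force: [-0.2, 0.2, 5.2]
gripper_width: 0.09
grasp_force: 58.7
```

jog_arm(motion="0 0 -0.01 0 0 0 0; 0 0 -0.035 0 0 0 0; 0 0 -0.07 0 0 0 0; 0 0 -0.11 0 0 0 0; 0 0 -0.15 0 0 0 0")

```text
time: 4.75
tool_pos: [0.5858, -0.1741, 0.1947]
tool_rot: [0.001, 0.997, 0.075, 0.002]
contact_force: [1.3, -2.1, 6.3]
gripper_width: 0.094
grasp_force: 59.1
```

jog_arm(motion="0 0 -0.04 0 0 0 0; 0 0 -0.08 0 0 0 0; 0 0 -0.12 0 0 0 0; 0 0 -0.16 0 0 0 0; 0 0 -0.2 0 0 0 0")

```text
time: 5.38
tool_pos: [0.5712, -0.0748, 0.1947]
tool_rot: [0.001, 0.997, 0.075, 0.002]
contact_force: [2.9, -1.8, 5.9]
gripper_width: 0.096
grasp_force: 59.1
```

jog_arm(motion="0 0 -0.025 0 0 0 0; 0 0 -0.045 0 0 0 0; 0 0 -0.055 0 0 0 0; 0 0 -0.055 0 0 0 0; 0 0 -0.055 0 0 0 0")

```text
time: 6.0
tool_pos: [0.5671, -0.0468, 0.1947]
tool_rot: [-0.0, 0.997, 0.075, 0.002]
contact_force: [1.9, 2.0, 5.3]
gripper_width: 0.088
grasp_force: 59.3
```

jog_arm(motion="35 0 0 0 0 0 0; 35 0 0 0 0 0 0; 35 0 0 0 0 0 0; 35 0 0 -0.02 0 0 0; 35 0 0 -0.08 0 0 0")

```text
time: 6.62
tool_pos: [0.5646, -0.0475, 0.2315]
tool_rot: [-0.001, 0.997, 0.075, -0.002]
contact_force: [1.0, -0.5, 0.1]
gripper_width: 0.352
grasp_force: 0.0
```

jog_arm(motion="35 0 0 -0.1 0 0 0; 50 0 0 -0.2 0 0 0; 100 0 0 -0.28 0 0 0; 100 0 0 -0.28 0 0 0; 100 0 0 -0.28 0 0 0")

```text
time: 7.25
tool_pos: [0.5657, -0.0477, 0.3727]
tool_rot: [-0.0, 0.997, 0.075, -0.0]
contact_force: [-0.7, 0.2, -0.1]
gripper_width: 1.002
grasp_force: 0.0
```

```bash
python3 - <<'E'
from h import *
s=state();print(s["time"],s["tool_pos"],s["gripper_width"],s["contact_force"])
for c in("top","scene","wrist"):
    f=grab_frame(c);np.savez(c+"2.npz",**f)
    for t in("handle","bay","spare_gauge"):
        print(c,t,[(round(float(r["p"]),2),np.round(r["at"],4).tolist()) for r in place_of(c,t)][:5])
    if c=="wrist": cv2.imwrite("pics/w2.png",f["color"][:,:,::-1])
go(.532,.313,.30,82.2)
E
```

```text
7.25 [ 0.56568908 -0.04769503  0.37265582] 1.0022802237937067 [-0.68204811  0.17975917 -0.07905751]
top handle [(0.55, [0.5676, -0.0504, 0.2132])]
top bay [(0.69, [0.5239, -0.2167, 0.1641]), (0.6, [0.5307, 0.3124, 0.0009])]
top spare_gauge []
scene handle [(0.83, [0.5687, -0.0485, 0.2129])]
scene bay [(0.59, [0.5256, -0.2157, 0.1648])]
scene spare_gauge [(0.55, [0.641, -0.166, 0.1684]), (0.41, [0.5284, 0.3132, 0.0226])]
wrist handle [(0.85, [0.5657, -0.0467, 0.213])]
wrist bay [(0.57, [0.5278, -0.2134, 0.1649])]
wrist spare_gauge [(0.81, [0.6419, -0.1679, 0.1652]), (0.57, [0.5321, 0.3122, 0.0051])]
to 0.532 0.313 0.3 82.2 : [ 0.041 -0.723  0.146] [-0.     0.    -0.857]
```

jog_arm(motion="100 0.01 -0.12 0 0 0 -0.12; 100 0.02 -0.24 0.02 0 0 -0.24; 100 0.02 -0.36 0.04 0 0 -0.36; 100 0.03 -0.48 0.07 0 0 -0.48; 100 0.03 -0.6 0.1 0 0 -0.6")

```text
time: 8.48
tool_pos: [0.5356, 0.2531, 0.3227]
tool_rot: [0.0, 0.864, 0.504, 0.0]
contact_force: [0.8, 0.1, 0.7]
gripper_width: 0.997
grasp_force: 0.0
```

```bash
python3 - <<'E'
from h import *
go(.532,.313,.20,82.2)
E
```

```text
to 0.532 0.313 0.2 82.2 : [ 0.101 -0.065  0.245] [ 0.001 -0.    -0.253]
```

jog_arm(motion="100 0.05 -0.03 0.1 0 0 -0.12; 100 0.1 -0.06 0.2 0 0 -0.253; 100 0.101 -0.065 0.245 0 0 -0.253; 100 0.101 -0.065 0.245 0 0 -0.253; 100 0.101 -0.065 0.245 0 0 -0.253")

```text
time: 9.1
tool_pos: [0.5338, 0.3112, 0.2021]
tool_rot: [0.0, 0.756, 0.655, 0.001]
contact_force: [0.6, 0.5, 0.3]
gripper_width: 0.998
grasp_force: 0.0
```

```bash
python3 - <<'E'
from h import *
s=state();print(s["tool_pos"],rot().as_euler("xyz",degrees=True))
f=grab_frame("wrist");W=cloud(f);C=f["color"].astype(int);cv2.imwrite("pics/w3.png",f["color"][:,:,::-1])
print([(round(float(r["p"]),2),np.round(r["at"],4).tolist()) for r in place_of("wrist","gauge_mid")][:5])
m=(np.hypot(W[...,0]-.533,W[...,1]-.325)<.09)&(W[...,2]>.012)&(W[...,2]<.06)&(C[...,0]-C[...,1]<40)
n,l,st,_=cv2.connectedComponentsWithStats(m.astype(np.uint8)); k=1+np.argmax(st[1:,4]); P=W[l==k]
print(len(P),cv2.minAreaRect(P[:,:2].astype(np.float32)),P[:,:2].min(0),P[:,:2].max(0),np.percentile(P[:,2],[50,95]))
H=P[P[:,2]>.0415];print("H",len(H),cv2.minAreaRect(H[:,:2].astype(np.float32)))
E
```

```text
[0.53375826 0.31123827 0.20212492] [ 1.79875574e+02 -7.00041000e-02  8.18568933e+01]
[(0.98, [0.6788, 0.3549, 0.0211]), (0.87, [0.5306, 0.3179, 0.0215]), (0.8, [0.3962, 0.2996, 0.0199])]
4762 ((0.5348995923995972, 0.3277592360973358), (0.12971220910549164, 0.0439993180334568), 81.4338150024414) [0.5068581  0.26217706] [0.56336669 0.3943156 ] [0.0426936 0.0444592]
H 3027 ((0.5357905030250549, 0.3348572552204132), (0.11318521201610565, 0.04258030280470848), 81.94038391113281)
```

View pics/w3.png

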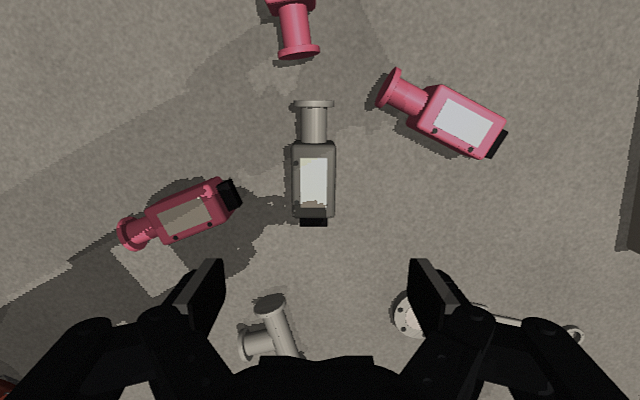

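```bash
python3 - <<'E'
from h import *
go(.533,.315,.006,82.0)
E
```

```text
to 0.533 0.315 0.006 82.0 : [ 0.006 -0.005  0.394] [ 0.002 -0.001 -0.002]
```

jog_arm(motion="100 0.006 -0.005 0.1 0 0 0; 100 0.006 -0.005 0.2 0 0 0; 100 0.006 -0.005 0.3 0 0 0; 100 0.006 -0.005 0.35 0 0 0; 100 0.006 -0.005 0.38 0 0 0")

```text
time: 9.82
tool_pos: [0.5313, 0.3143, 0.0101]
tool_rot: [0.0, 0.756, 0.655, 0.0]
contact_force: [0.1, 0.3, -0.5]
gripper_width: 0.998
grasp_force: 0.0
```

jog_arm(motion="100 0 0 0.008 0 0 0; 60 0 0 0.008 0 0 0; 40 0 0 0.008 0 0 0; 30 0 0 0.008 0 0 0; 30 0 0 0.008 0 0 0")

```text
time: 10.45
tool_pos: [0.5321, 0.3151, 0.0081]
tool_rot: [0.0, 0.755, 0.655, 0.001]
contact_force: [-0.1, 0.1, 5.4]
gripper_width: 0.507
grasp_force: 62.9
```

```bash
python3 - <<'E'
from h import *
s=state();print(s["tool_pos"])
go(.532,.25,.30,86);go(.5285,-.2145,.36,98.6);go(.5285,-.2145,.36,98.6,(.532,.25,.30,86))
E
```

```text
[0.53209782 0.31505924 0.00805369]
to 0.532 0.25 0.3 86 : [-0.128  0.02  -0.584] [ 0.002 -0.001 -0.048]
to 0.5285 -0.2145 0.36 98.6 : [-1.048  0.144 -0.705] [ 0.002 -0.001 -0.194]
to 0.5285 -0.2145 0.36 98.6 : [-0.927  0.058 -0.12 ] [-0.     0.    -0.147]
```

jog_arm(motion="30 0 0 -0.05 0 0 0; 30 0 0 -0.15 0 0 0; 30 0 0 -0.26 0 0 0; 30 0 0 -0.38 0 0 0; 30 0 0 -0.5 0 0 0")

```text
time: 11.08
tool_pos: [0.5296, 0.3141, 0.2565]
tool_rot: [-0.0, 0.755, 0.655, -0.001]
contact_force: [1.5, 0.6, -3.1]
gripper_width: 0.509
grasp_force: 62.1
```

jog_arm(motion="30 -0.05 0.007 -0.08 0 0 -0.02; 30 -0.14 0.02 -0.16 0 0 -0.05; 30 -0.25 0.034 -0.2 0 0 -0.1; 30 -0.36 0.05 -0.2 0 0 -0.15; 30 -0.47 0.065 -0.2 0 0 -0.19")

```text
time: 11.7
tool_pos: [0.5291, 0.0757, 0.3553]
tool_rot: [-0.001, 0.654, 0.757, -0.0]
contact_force: [0.2, 0.1, -1.7]
gripper_width: 0.508
grasp_force: 62.3
```

```bash
python3 - <<'E'
from h import *
s=state();print(s["tool_pos"],s["gripper_width"])
go(.5285,-.2145,.34,98.6)
E
```

```text
[0.5290704  0.07570945 0.35532494] 0.5084307264507537
to 0.5285 -0.2145 0.34 98.6 : [-0.574 -0.086  0.031] [-0.001 -0.    -0.003]
```

jog_arm(motion="30 -0.12 -0.018 0 0 0 0; 30 -0.24 -0.036 0 0 0 0; 30 -0.36 -0.054 0 0 0 0; 30 -0.47 -0.07 0 0 0 0; 30 -0.54 -0.081 0 0 0 0")

```text
time: 12.32
tool_pos: [0.5274, -0.1979, 0.3545]
tool_rot: [-0.001, 0.655, 0.755, -0.0]
contact_force: [0.1, 0.2, -4.0]
gripper_width: 0.508
grasp_force: 62.3
```

jog_arm(motion="30 -0.02 -0.003 0 0 0 0; 30 -0.02 -0.003 0 0 0 0; 30 -0.02 -0.003 0 0 0 0; 30 -0.02 -0.003 0 0 0 0; 30 -0.02 -0.003 0 0 0 0")

```text
time: 12.95
tool_pos: [0.5284, -0.2051, 0.3566]
tool_rot: [0.0, 0.654, 0.756, 0.0]
contact_force: [-0.0, -0.1, -3.1]
gripper_width: 0.509
grasp_force: 62.3
```

```bash
python3 - <<'E'
from h import *
s=state();print(s["tool_pos"],rot().as_euler("xyz",degrees=True),s["gripper_width"],s["contact_force"])
for c in("top","scene","wrist"):
    f=grab_frame(c);np.savez(c+"3.npz",**f)
    for t in("bay","handle"): print(c,t,[(round(float(r["p"]),2),np.round(r["at"],4).tolist()) for r in place_of(c,t)][:3])
    cv2.imwrite(f"pics/{c}3.png",f["color"][:,:,::-1])
# drawer cross-section from the earlier unobstructed views: slice across u at bay line
a=np.radians(8.6);ud=np.array([np.cos(a),np.sin(a)]);nd=np.array([-np.sin(a),np.cos(a)])
for c in("top2","scene2","wrist2"):
    W=cloud(dict(np.load(c+".npz")));o=W[...,:2]-np.array([.591,-.206]);u=o@ud;n=o@nd
    m=(abs(n)<.03)&(abs(u)<.16)&(W[...,2]<.25)&(W[...,2]>.1)
    print(c,[(round(float(x),3),round(float(np.median(W[m&(abs(u-x)<.004)][:,2])),3)) for x in np.arange(-.144,.02,.008) if (m&(abs(u-x)<.004)).sum()>3])
E
```

```text
[ 0.52844787 -0.20505827  0.35655358] [1.79982983e+02 6.59887491e-03 9.82931394e+01] 0.5093477027870527 [-0.03971536 -0.06647667 -3.1407402 ]
top bay [(0.56, [0.5273, -0.2186, 0.1648])]
top handle [(0.57, [0.5652, -0.0503, 0.2093])]
scene bay [(0.87, [0.5283, -0.2144, 0.1657])]
scene handle [(0.87, [0.5678, -0.0482, 0.2104]), (0.65, [0.5258, -0.2068, 0.3483])]
wrist bay []
wrist handle [(0.74, [0.5605, -0.0467, 0.21])]
top2 [(-0.144, 0.192), (-0.136, 0.196), (-0.128, 0.21), (-0.12, 0.166), (-0.112, 0.167), (-0.104, 0.167), (-0.096, 0.167), (-0.088, 0.167), (-0.08, 0.167), (-0.072, 0.166), (-0.064, 0.167), (-0.056, 0.167), (-0.048, 0.167), (-0.04, 0.167), (-0.032, 0.167), (-0.024, 0.167), (-0.016, 0.167), (-0.008, 0.17), (0.0, 0.211), (0.008, 0.167), (0.016, 0.167)]
scene2 [(-0.128, 0.193), (-0.12, 0.188), (-0.112, 0.168), (-0.104, 0.168), (-0.096, 0.168), (-0.088, 0.167), (-0.08, 0.168), (-0.072, 0.168), (-0.064, 0.169), (0.0, 0.198), (0.008, 0.198)]
wrist2 [(-0.128, 0.193), (-0.12, 0.166), (-0.112, 0.166), (-0.104, 0.166), (-0.096, 0.166), (-0.088, 0.166), (-0.08, 0.166), (-0.072, 0.166), (-0.064, 0.166), (-0.056, 0.166), (-0.048, 0.166), (-0.04, 0.166), (-0.032, 0.166), (-0.024, 0.166), (-0.016, 0.166), (0.0, 0.198), (0.008, 0.166), (0.016, 0.166)]
```

View pics/wrist3.png

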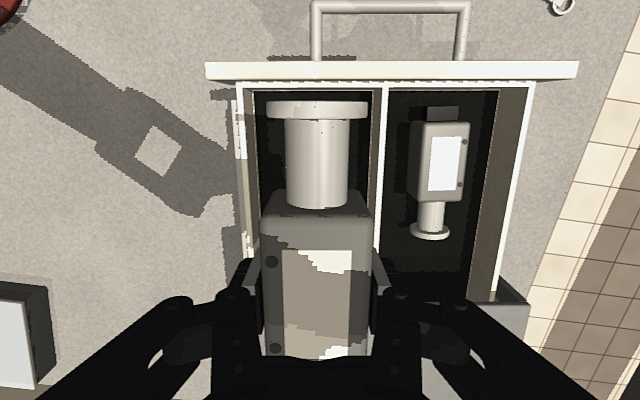

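The wrist view shows the held gauge (grey, columns 260-375) centred over the empty left bay, with the spare gauge at (440,165) in the other bay. The floor measures z≈0.166, which matches the bay point.

```bash
python3 - <<'E'
from h import *
go(.5287,-.211,.188,98.6)
E
```

```text
to 0.5287 -0.211 0.188 98.6 : [-0.01  -0.001  0.337] [-0.    -0.    -0.004]
```

jog_arm(motion="30 -0.005 0 0.05 0 0 -0.002; 30 -0.01 -0.001 0.13 0 0 -0.004; 30 -0.01 -0.001 0.21 0 0 -0.004; 30 -0.01 -0.001 0.29 0 0 -0.004; 30 -0.01 -0.001 0.33 0 0 -0.004")

```text
time: 14.02
tool_pos: [0.5273, -0.2103, 0.1885]
tool_rot: [-0.002, 0.652, 0.758, -0.0]
contact_force: [-0.5, -0.6, -3.3]
gripper_width: 0.507
grasp_force: 62.2
```

jog_arm(motion="30 0 0 0.006 0 0 0; 30 0 0 0.012 0 0 0; 30 0 0 0.014 0 0 0; 30 0 0 0.014 0 0 0; 30 0 0 0.014 0 0 0")

```text
time: 14.65
tool_pos: [0.5288, -0.2111, 0.185]
tool_rot: [0.001, 0.652, 0.758, 0.0]
contact_force: [0.1, 0.4, -2.5]
gripper_width: 0.506
grasp_force: 62.2
```

jog_arm(motion="30 0 0 0.003 0 0 0; 30 0 0 0.006 0 0 0; 30 0 0 0.009 0 0 0; 30 0 0 0.012 0 0 0; 30 0 0 0.014 0 0 0")

```text
time: 15.28
tool_pos: [0.5285, -0.2109, 0.1771]
tool_rot: [-0.0, 0.652, 0.758, -0.0]
contact_force: [-1.5, 0.7, -2.2]
gripper_width: 0.507
grasp_force: 62.2
```

jog_arm(motion="30 0 0 0.002 0 0 0; 30 0 0 0.003 0 0 0; 30 0 0 0.004 0 0 0; 30 0 0 0.004 0 0 0; 30 0 0 0.004 0 0 0")

```text
time: 15.9
tool_pos: [0.5285, -0.2109, 0.1754]
tool_rot: [0.0, 0.652, 0.758, -0.0]
contact_force: [-0.3, 0.0, -1.8]
gripper_width: 0.506
grasp_force: 62.2
```

jog_arm(motion="30 0 0 0.001 0 0 0; 30 0 0 0.002 0 0 0; 30 0 0 0.003 0 0 0; 30 0 0 0.003 0 0 0; 30 0 0 0.003 0 0 0")

```text
time: 16.52
tool_pos: [0.5285, -0.2109, 0.1741]
tool_rot: [0.0, 0.652, 0.758, 0.0]
contact_force: [0.3, 0.8, -1.1]
gripper_width: 0.502
grasp_force: 62.4
```

jog_arm(motion="30 0 0 0.001 0 0 0; 30 0 0 0.002 0 0 0; 30 0 0 0.002 0 0 0; 30 0 0 0.002 0 0 0; 30 0 0 0.002 0 0 0")

```text
time: 17.15
tool_pos: [0.5286, -0.211, 0.1741]
tool_rot: [0.0, 0.652, 0.758, -0.0]
contact_force: [-3.3, 1.2, 5.9]
gripper_width: 0.504
grasp_force: 63.2
```

Contact with the floor is felt (force up from −3 to +6 N). Next I'll release and lift.

jog_arm(motion="55 0 0 0 0 0 0; 65 0 0 0 0 0 0; 72 0 0 0 0 0 0; 72 0 0 0 0 0 0; 72 0 0 -0.01 0 0 0")

```text
time: 17.77
tool_pos: [0.5282, -0.2107, 0.1774]
tool_rot: [-0.001, 0.652, 0.758, -0.0]
contact_force: [-1.2, 0.4, 0.1]
gripper_width: 0.718
grasp_force: 0.0
```

jog_arm(motion="72 0 0 -0.04 0 0 0; 72 0 0 -0.11 0 0 0; 72 0 0 -0.2 0 0 0; 72 0 0 -0.3 0 0 0; 72 0 0 -0.36 0 0 0")

```text
time: 18.4
tool_pos: [0.5291, -0.2112, 0.3635]
tool_rot: [0.003, 0.652, 0.758, 0.001]
contact_force: [0.3, -0.7, -0.0]
gripper_width: 0.715
grasp_force: 0.0
```

```bash
python3 - <<'E'
from h import *
s=state();print(s["time"],s["tool_pos"],s["contact_force"])
f=grab_frame("wrist");np.savez("wrist4.npz",**f);cv2.imwrite("pics/wrist4.png",f["color"][:,:,::-1])
for c in ("top","wrist"):
    if c=="top": grab_frame(c)
    print(c,[(round(float(r["p"]),2),np.round(r["at"],4).tolist()) for r in place_of(c,"handle")])
go(.567,-.0475,.30,8.6)
go(.567,-.0475,.34,8.6)
E
```

```text
18.4 [ 0.5291226  -0.21119266  0.36349698] [ 0.27722593 -0.66470931 -0.01356612]
top [(0.6, [0.5636, -0.0487, 0.2125])]
wrist [(0.78, [0.5628, -0.0471, 0.2097])]
to 0.567 -0.0475 0.3 8.6 : [0.312 0.124 0.119] [ 0.002 -0.     1.047]
to 0.567 -0.0475 0.34 8.6 : [0.312 0.124 0.039] [ 0.002 -0.     1.047]
```

View pics/wrist4.png

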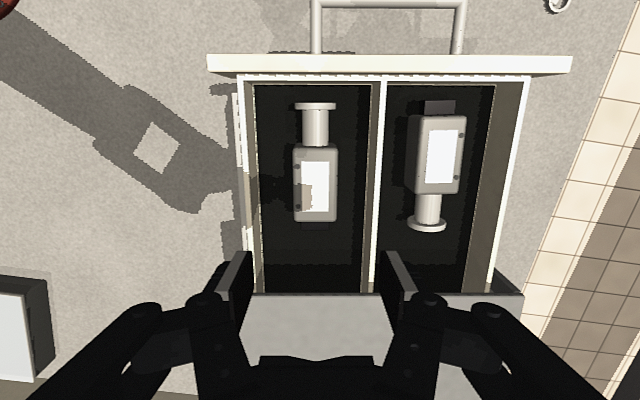

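The gauge lies flat in the left bay at (315,180), with the spare beside it at (437,160). Next I'll go back to the handle.

jog_arm(motion="50 0.06 0.02 0 0 0 0.12; 35 0.12 0.05 0 0 0 0.24; 35 0.2 0.08 0 0 0 0.36; 35 0.27 0.11 0.02 0 0 0.48; 35 0.312 0.124 0.04 0 0 0.6")

```text
time: 19.23
tool_pos: [0.5661, -0.0455, 0.3356]
tool_rot: [-0.001, 0.918, 0.397, -0.001]
contact_force: [-1.1, -0.4, -0.6]
gripper_width: 0.351
grasp_force: 0.0
```

```bash
python3 - <<'E'
from h import *
go(.567,-.0475,.30,8.6)
E
```

```text
to 0.567 -0.0475 0.3 8.6 : [-0.002  0.004  0.071] [-0.001  0.002  0.444]
```

jog_arm(motion="35 -0.002 0.004 0 0 0 0.12; 35 -0.002 0.004 0 0 0 0.24; 35 -0.002 0.004 0.02 0 0 0.36; 35 -0.002 0.004 0.05 0 0 0.444; 35 -0.002 0.004 0.07 0 0 0.444")

```text
time: 19.85
tool_pos: [0.5664, -0.0493, 0.3001]
tool_rot: [-0.001, 0.997, 0.078, -0.002]
contact_force: [-1.8, -0.1, 0.3]
gripper_width: 0.353
grasp_force: 0.0
```

```bash
python3 - <<'E'
from h import *
s=state();print(s["tool_pos"],rot().as_euler("xyz",degrees=True))
f=grab_frame("wrist");W=cloud(f)
print([(round(float(r["p"]),2),np.round(r["at"],4).tolist()) for r in place_of("wrist","handle")])
a=np.radians(8.6);ud=np.array([np.cos(a),np.sin(a)]);nd=np.array([-np.sin(a),np.cos(a)])
o=W[...,:2]-np.array([.567,-.047]);u=o@ud;n=o@nd
m=(abs(u)<.045)&(abs(n)<.03)&(W[...,2]>.2)&(W[...,2]<.225);print(m.sum(),np.percentile(n[m],[2,50,98]),np.percentile(W[m][:,2],[50,95]))
go(.567,-.0475,.194,8.6)
E
```

```text
[ 0.56638689 -0.04927545  0.30011088] [-179.91675229    0.2082178     8.92512756]
[(0.97, [0.5617, -0.0479, 0.2083])]
1397 [-0.00393384  0.00058401  0.00523256] [0.21436161 0.21583842]
to 0.567 -0.0475 0.194 8.6 : [ 0.003 -0.003  0.212] [-0.001  0.003  0.004]
```

Bar centre is confirmed at the expected spot (n within 1 mm), so I'll descend and grip.

jog_arm(motion="35 0.002 -0.003 0.06 0 0 0.004; 35 0.002 -0.003 0.12 0 0 0.004; 35 0.002 -0.003 0.17 0 0 0.004; 35 0.002 -0.003 0.205 0 0 0.004; 35 0.002 -0.003 0.21 0 0 0.004")

```text
time: 20.58
tool_pos: [0.5675, -0.0477, 0.1965]
tool_rot: [-0.0, 0.997, 0.074, -0.001]
contact_force: [-0.4, 0.5, 0.6]
gripper_width: 0.349
grasp_force: 0.0
```

jog_arm(motion="20 0 0 0 0 0 0; 10 0 0 0 0 0 0; 0 0 0 0 0 0 0; 0 0 0 0 0 0 0; 0 0 0 0 0 0 0")

```text
time: 21.2
tool_pos: [0.5688, -0.0478, 0.1993]
tool_rot: [0.0, 0.997, 0.074, 0.001]
contact_force: [-0.3, 1.4, 5.4]
gripper_width: 0.086
grasp_force: 58.9
```

```bash
python3 - <<'E'
from h import *
go(.5968,-.2484,.194,8.6)
E
```

```text
to 0.5968 -0.2484 0.194 8.6 : [-0.004  0.405  0.011] [ 0.    -0.001 -0.001]
```

jog_arm(motion="0 0 0.005 0 0 0 0; 0 0 0.02 0 0 0 0; 0 0 0.045 0 0 0 0; 0 0 0.075 0 0 0 0; 0 0 0.105 0 0 0 0")

```text
time: 21.82
tool_pos: [0.5765, -0.0999, 0.1993]
tool_rot: [-0.0, 0.997, 0.074, 0.001]
contact_force: [-0.5, 2.7, 6.3]
gripper_width: 0.086
grasp_force: 59.2
```

jog_arm(motion="0 0 0.03 0 0 0 0; 0 0 0.06 0 0 0 0; 0 0 0.09 0 0 0 0; 0 0 0.12 0 0 0 0; 0 0 0.15 0 0 0 0")

```text
time: 22.45
tool_pos: [0.5874, -0.1743, 0.1993]
tool_rot: [0.0, 0.997, 0.074, 0.001]
contact_force: [-1.4, 2.0, 6.5]
gripper_width: 0.089
grasp_force: 59.2
```

jog_arm(motion="0 0 0.027 0 0 0 0; 0 0 0.05 0 0 0 0; 0 0 0.07 0 0 0 0; 0 0 0.085 0 0 0 0; 0 0 0.095 0 0 0 0")

```text
time: 23.08
tool_pos: [0.5943, -0.2215, 0.1993]
tool_rot: [0.0, 0.997, 0.074, 0.001]
contact_force: [-2.7, 1.4, 6.5]
gripper_width: 0.088
grasp_force: 59.2
```

jog_arm(motion="0 0 0.008 0 0 0 0; 0 0 0.016 0 0 0 0; 0 0 0.024 0 0 0 0; 0 0 0.032 0 0 0 0; 0 0 0.04 0 0 0 0")

```text
time: 23.7
tool_pos: [0.5972, -0.241, 0.1993]
tool_rot: [0.0, 0.997, 0.074, 0.0]
contact_force: [-2.2, 1.2, 6.0]
gripper_width: 0.086
grasp_force: 59.2
```

jog_arm(motion="0 0 0.004 0 0 0 0; 0 0 0.007 0 0 0 0; 0 0 0.01 0 0 0 0; 0 0 0.013 0 0 0 0; 0 0 0.016 0 0 0 0")

```text
time: 24.32
tool_pos: [0.5984, -0.2489, 0.1994]
tool_rot: [0.0, 0.997, 0.074, 0.0]
contact_force: [-1.2, 2.4, 5.7]
gripper_width: 0.089
grasp_force: 59.2
```

jog_arm(motion="0 0 0.002 0 0 0 0; 0 0 0.004 0 0 0 0; 0 0 0.006 0 0 0 0; 0 0 0.008 0 0 0 0; 0 0 0.01 0 0 0 0")

```text
time: 24.95
tool_pos: [0.5986, -0.2506, 0.1993]
tool_rot: [-0.003, 0.997, 0.075, -0.001]
contact_force: [-4.8, 12.8, 10.2]
gripper_width: 0.095
grasp_force: 59.8
```

jog_arm(motion="0 0 0.001 0 0 0 0; 0 0 0.001 0 0 0 0; 0 0 0.001 0 0 0 0; 0 0 0.001 0 0 0 0; 0 0 0 0 0 0 0")

```text
time: 25.58
tool_pos: [0.5986, -0.2506, 0.1993]
tool_rot: [-0.003, 0.997, 0.075, -0.001]
contact_force: [-4.2, 10.3, 9.0]
gripper_width: 0.089
grasp_force: 59.6
```

jog_arm(motion="20 0 0 0 0 0 0; 35 0 0 0 0 0 0; 35 0 -0.006 0 0 0 0; 35 0 -0.006 0 0 0 0; 35 0 -0.006 -0.01 0 0 0")

```text
time: 26.2
tool_pos: [0.5981, -0.2506, 0.2023]
tool_rot: [-0.0, 0.997, 0.074, -0.001]
contact_force: [0.6, -1.0, 0.6]
gripper_width: 0.348
grasp_force: 0.0
```

jog_arm(motion="35 0 0 -0.03 0 0 0; 35 0 0 -0.1 0 0 0; 35 0 0 -0.2 0 0 0; 35 0 0 -0.28 0 0 0; 35 0 0 -0.28 0 0 0")

```text
time: 26.82
tool_pos: [0.6, -0.2515, 0.3503]
tool_rot: [0.003, 0.997, 0.074, 0.005]
contact_force: [0.1, -1.0, -0.6]
gripper_width: 0.349
grasp_force: 0.0
```

```bash
python3 - <<'E'
from h import *
s=state();print(s["time"],s["tool_pos"],s["contact_force"],s["gripper_width"])
f=grab_frame("wrist");W=cloud(f)
a=np.radians(8.6);ud=np.array([np.cos(a),np.sin(a)]);nd=np.array([-np.sin(a),np.cos(a)])
o=W[...,:2]-np.array([.601,-.2885]);u=o@ud;n=o@nd
m=(abs(u)<.045)&(abs(n-.04)<.02)&(W[...,2]>.208)&(W[...,2]<.225);print("bar",m.sum(),np.percentile(n[m],[2,50,98]))
t=(abs(u)<.09)&(abs(n)<.04)&(W[...,2]>.2345);print("shell edge",t.sum(),np.percentile(n[t],[50,98,100]))
cv2.imwrite("pics/wrist5.png",f["color"][:,:,::-1])
f=grab_frame("top");cv2.imwrite("pics/top5.png",f["color"][:,:,::-1])
E
```

```text
26.825 [ 0.60000624 -0.25150557  0.35028163] [ 0.13992735 -1.04075762 -0.56521345] 0.3485266478649877
bar 998 [0.0341821  0.03879192 0.04355465]
shell edge 25081 [-0.00376245  0.03684126  0.03999548]
```

View pics/wrist5.png

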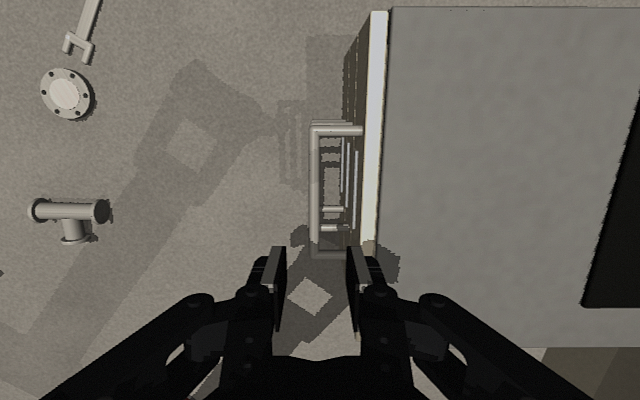

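View pics/top5.png

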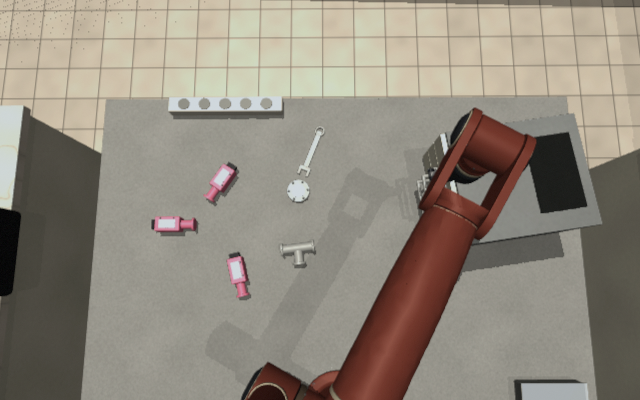

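The wrist view shows the drawer front strip (columns 370-388) against the shell. In the top view the tee, blank and spanner are where they were. As a check on full closure, I'll compare the top bar with the lower drawers' bars.

```bash
python3 - <<'E'
from h import *
a=np.radians(8.6);ud=np.array([np.cos(a),np.sin(a)]);nd=np.array([-np.sin(a),np.cos(a)])
for c in("wrist","scene"):
    f=grab_frame(c);W=cloud(f);o=W[...,:2]-np.array([.601,-.2885]);u=o@ud;n=o@nd
    for z in(.211,.137,.063):
        m=(abs(u)<.05)&(n>.025)&(n<.07)&(abs(W[...,2]-z)<.008);print(c,z,m.sum(),np.round(np.percentile(n[m],[5,50,95]),4) if m.sum()>5 else "")
    if c=="wrist":
        for z0 in np.arange(.225,.245,.004):
            m=(abs(u)<.04)&(abs(n+.02)<.03)&(abs(W[...,2]-z0)<.002);print(round(z0,3),m.sum(),np.round(np.percentile(n[m],[2,50,98]),4) if m.sum()>5 else "")
    print(c,[(round(float(r["p"]),2),np.round(r["at"],4).tolist()) for r in place_of(c,"handle")])
E
```

```text
wrist 0.211 1159 [0.0342 0.0387 0.0432]
wrist 0.137 0 
wrist 0.063 0 
0.225 101 [-0.0174 -0.0035 -0.0031]
0.229 1390 [-0.0167 -0.01   -0.0037]
0.233 97 [-0.018  -0.0174 -0.0166]
0.237 3575 [-0.0493 -0.0334 -0.0179]
0.241 14 [-0.0445 -0.0358 -0.0214]
wrist [(0.74, [0.5953, -0.254, 0.2125])]
scene 0.211 83 [0.0373 0.0403 0.0455]
scene 0.137 80 [0.0356 0.0411 0.0454]
scene 0.063 75 [0.0354 0.0409 0.0452]
scene [(0.84, [0.5958, -0.2524, 0.213])]
```

```bash
python3 -c "
from plant import *
print(job_done())"
```

```text
the job is handed in; nothing more can be done
None
```

The gauge is lying flat in the empty bay beside the spare, the top drawer is eased fully shut, the tee, blank and spanner were left alone, and the job was handed in at about 27 s of the 72 s allowed; no verdict came back.

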